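# Seat the proud capsule in the filling plate

### The job

One of the six capsules in the filling plate stands proud of the others. Using only the fingertips, press that capsule gently straight down until it is fully home, level with the other five, then withdraw clear. Do not pull it up or crush it, do not touch the other capsules or the two clamps, and leave the tamping block and everything else on the worktop where it is.

Things in the scene. Friction and masses are not known exactly. Their poses are not given: they have to be found in the camera images.
- proud_top (a point): Centre of the top of the one capsule that stands proud. A round upright ivory capsule, 24 mm in diameter with a flattened dome (flat crown 8 mm across), the same as the other five but 13 to 19 mm taller above the plate. Its axis and travel are vertical.
- proud (a joint): How far (m) the proud capsule stands above its home level: 0 is fully home, its top level with the other five, 12 mm above the plate's upper face; larger is higher. Pushing it down takes about 4 N, it has no spring and stays where it is left, and it stops sliding at 0. Pressing with 6 to 12 N seats it; more than 30 N crushes it.
- well_proud: The well, with a flat 32 mm steel ring, that holds the proud capsule. Origin: centre of the well, level with the plate's upper face. The well's floor is a sprung cushion: once the capsule is home, pressing with over 5 N makes it sink below home (1.5 N more per mm, at most 7 mm, then a hard stop); released, it springs back to home. The joint reads 0 meanwhile.
- plate: Fixed aluminium capsule filling plate, 140 (x) by 300 (y) mm, upper face 60 mm above the worktop, on a 170 by 400 mm steel base. Origin: on the worktop under its centre; x across it, y along its length, z up. Six wells in two rows of three: x = -27.5 and 27.5 mm, y = -85, -30 and 25 mm, so neighbours are 55 mm apart. The proud capsule may be in any of the six.
- clamp_left: Toggle clamp at the plate's +y end, closed: a steel arm with a rubber foot on the plate (foot at y = 135 mm of the plate) and a black handle running outward to y = 260 mm, top about 100 mm above the worktop. Origin: on its hinge pin, 171 mm from the plate's centre and 75 mm above the worktop. Leave untouched.
- clamp_right: The mirror image of clamp_left at the plate's -y end (foot at y = -135 mm, handle out to y = -260 mm). Leave untouched.
- cap_a: One of the five capsules already home: same 24 mm wide ivory capsule, its domed top 12 mm above the plate, gripped firmly in its well. Origin: on its axis, level with the plate's upper face, z up. Leave untouched.
- cap_b: One of the five capsules already home: same 24 mm wide ivory capsule, its domed top 12 mm above the plate, gripped firmly in its well. Origin: on its axis, level with the plate's upper face, z up. Leave untouched.
- cap_c: One of the five capsules already home: same 24 mm wide ivory capsule, its domed top 12 mm above the plate, gripped firmly in its well. Origin: on its axis, level with the plate's upper face, z up. Leave untouched.
- cap_d: One of the five capsules already home: same 24 mm wide ivory capsule, its domed top 12 mm above the plate, gripped firmly in its well. Origin: on its axis, level with the plate's upper face, z up. Leave untouched.
- cap_e: One of the five capsules already home: same 24 mm wide ivory capsule, its domed top 12 mm above the plate, gripped firmly in its well. Origin: on its axis, level with the plate's upper face, z up. Leave untouched.
- tamp: Loose clear acrylic tamping block, 100 by 38 by 26 mm with a 20 mm high grip bar on top (46 mm in all), lying on the plate beside the capsules at about y = 88 mm of the plate. Origin: centre of its underside, long side along its x. Leave where it is.
- boat: Loose stainless steel weighing boat, about 95 by 65 by 20 mm, on the worktop. Origin: centre of its underside. Leave where it is.
- tray: Loose ribbed green plastic capsule loading tray, 120 by 170 by 22 mm. Origin: centre of its underside. Leave where it is.
- cylinder: Loose tall glass graduated cylinder, 242 mm high, foot 72 mm across, tube 34 mm. Origin: centre of its underside. Leave where it is.
- jar: Loose amber glass jar, 72 mm across, 100 mm high. Origin: centre of its underside. Leave where it is.
- mortar: Loose white ceramic mortar bowl, 104 mm across, 60 mm high. Origin: centre of its underside. Leave where it is.
- spatula: Loose spatula, 190 mm long, lying on the worktop. Its handle points to its -x. Leave where it is.

How it is judged:
By the outcome, as a careful person would: the job done as asked, in the order asked, and still so for the second after the job is handed in, with the robot touching nothing.
It also fails if it takes over 29 s, if anything falls off the work surface, if the arm or the gripper's body presses on something with over 40 N, if the wrist force passes 120 N, or if a joint passes its speed limit or range.

### The arm

A 7-joint arm with a two-finger parallel gripper is mounted at the origin on the work surface. World frame = base frame: x ahead of the robot, y to its left, z up, the work surface at z = 0. Lengths are in mm, angles in rad, forces in N, time in s.
With the tool pointing down it reaches from about 400 to 875 mm from the base axis. Payload 4.4 kg.
Tool frame: the origin (TCP) lies on the centre line of the jaws, within the pads' length; the fingertips stand 25 mm ahead of it and the grasp point (between the pads) lies 6 mm ahead of it; x points along the fingers, y is the direction in which the jaws open and shut, and the axes are right-handed (so a half turn about x gives the same grasp; the last joint's range is limited). The gripper opens to 85 mm and grips with 20 to 120 N. Pads are 22 mm wide; open, the fingers measure 114 mm over their backs; the gripper's body (76 mm by 85 mm) begins 54 mm behind the grasp point. The pads swing forward as they close: fully open they stand 13 mm farther back than shut.
Start: joints at [1.147, 0.628, 0.038, 1.517, -0.027, 0.996, -0.02], TCP at [227.666, -608.839, 256.313] pointing down, gripper open.
Joint ranges: [-3.06, 3.06], [-0.37, 2.12], [-1.25, 1.32], [0.18, 2.47], [-1.1, 4.24], [0.23, 1.98], [-2.94, 2.94]. Speed limits (rad/s): [2.57, 2.57, 3.14, 3.14, 3.14, 3.14, 3.14].

### API

Orientations are given as [roll, pitch, yaw] about the fixed x, y, z axes, in that order (R = Rz(yaw) Ry(pitch) Rx(roll)).
In Python, from cell import * gives the robot as it stands. The module is installed in compiled form; this text tells all that it offers.
- The arm moves only by the tool jog_arm, never from a script. Its argument "series" is a list of rows, each a list of 3 entries, a list of its own where there are three numbers: the turn, a rotation vector about the tool's x, y, z in degrees, then the shift along the tool's x, y, z in mm, then the gripper's target within -1 to 1 (shut at 1, half-way at 0, fully open at -1). In form: [[[rx, ry, rz], [dx, dy, dz], hand], ...]. A call has 1 to 8 rows; each row shifts and turns the commanded pose from where the row before left it, along the tool's axes as they then stand; what a row does not reach is not made up. A row lasts 1/8 s, in which the tool goes at most 62.5 mm and 10.7 degrees, less where a joint would pass 70% of its speed; a pose out of reach is approached as far as the arm can. A call is refused whole if a number of a shift passes 62.5 or a number of a turn 10.7, either way. A call with a gripper value outside its range is refused whole. The fingers move at their own pace and stop on an object; the grip force is fixed at half the most. Time passes only in rows, so rows that do not move let the fingers close. It gives the time, the measured TCP pose, the force and the opening at its end, in the units of the state.
- read_state(): the state, without advancing time (a new reading comes with each control period).
- get_image(name): name is "scene" or "top" or "wrist"; returns a dict with "img" (420x560x3 uint8, red, green, blue), "range_z" (420x560 float32, mm along the optical axis (not along the pixel's ray), 0 where there is no reading), "fovy" (degrees; the focal length in pixels is half the picture's height over the tangent of half this angle, whatever the lens; pixels are square), "cx", "cy" (the principal point, pixels), "k1" (the pictures are not rectified: a ray, as slopes to the right and down, at radius r is drawn at 1 + k1 r^2 times it, then the intrinsics apply), "cam_to_world" (4x4, takes a point from camera to world coordinates). Camera axes: x right, y up, looking along -z (the intrinsics and any distortion apply to the point x, -y, -z); pixel columns grow to the right and rows downward; lengths in mm; the calibration is good to about 2 mm. A picture is of the moment at which its call begins.
- finish_job(): hands the job in, once; it reports no verdict.
The state is a dict: "clock": time; "qpos": joint angles; "qd": joint speeds; "tau": joint torques, N m; "eef_pos": TCP position; "tool_rot": TCP orientation; "force": force on the tool from outside, world axes, zero at the start; "torque": the same for the moment, N m; "width": finger opening in mm.
Only numpy, scipy, OpenCV 4.12 (cv2) and the standard library are available. Lean on these libraries where they do the work, as an engineer would, in place of code of your own. Each camera call takes 0.05 s, during which the arm holds its last target. There are 200 camera calls.

## Working session

There is one attempt and no reset: what is moved stays moved. The work goes in short steps, Python scripts to look and compute and a tool call to move; the robot and the scene stay as the last step left them, time stands still between calls to the robot, and variables do not carry over. Pictures are saved under pics/ and viewed, about 8 in all and at most 12, crops included, and the job is handed in when it is done.

Besides the shell and the picture viewer there is one more tool, called as a command line: name --argument value ..., lists and objects as JSON in quotes. jog_arm: Moves the arm, as the interface text tells. Its arguments: {"type":"object","properties":{"series":{"type":"array"}},"required":["series"]}

```bash
mkdir -p pics
cat > h.py <<'E'
from cell import *
import numpy as np, cv2
def save(d,n,crop=None,s=1):
    im=d["img"][:,:,::-1]
    if crop: im=im[crop[1]:crop[3],crop[0]:crop[2]]
    cv2.imwrite("pics/"+n,cv2.resize(im,None,fx=s,fy=s,interpolation=cv2.INTER_CUBIC))
def K(d):
    f=d["img"].shape[0]/2/np.tan(np.radians(d["fovy"])/2)
    return np.array([[f,0,d["cx"]],[0,f,d["cy"]],[0,0,1.]])
def rays(d,uv):
    uv=np.array(uv,float).reshape(-1,1,2)
    # model: x_d = x(1+k1 r^2) = OpenCV k1
    p=cv2.undistortPoints(uv,K(d),np.array([d["k1"],0,0,0,0.])).reshape(-1,2)
    v=np.c_[p[:,0],-p[:,1],-np.ones(len(p))]
    T=np.array(d["cam_to_world"]); return T[:3,3],v@T[:3,:3].T
def onplane(d,uv,z):
    o,v=rays(d,uv); return o+v*((z-o[2])/v[:,2])[:,None]
def depthpts(d,uv):
    uv=np.array(uv,int).reshape(-1,2); o,v=rays(d,uv)
    return o+v*d["range_z"][uv[:,1],uv[:,0]][:,None]
E
python3 - <<'E'
from h import *
s=read_state(); print({k:np.round(s[k],3) for k in ("clock","eef_pos","tool_rot","force","width")})
t=get_image("top"); c=get_image("scene")
save(t,"top0.png"); save(c,"scene0.png")
for d in (t,c): print(d["fovy"],d["k1"],d["cx"],d["cy"],np.round(d["cam_to_world"],3).tolist())
E
```

```text
{'clock': np.float64(0.0), 'eef_pos': array([ 227.451, -608.282,  255.397]), 'tool_rot': array([-1.554,  1.569,  1.945]), 'force': array([-0.523, -0.706, -0.092]), 'width': np.float64(85.549)}
56.75111966337848 -0.04943650398148474 281.80329893531393 208.19659508038612 [[-0.001, 0.996, -0.094, 494.016], [-1.0, -0.001, 0.0, 19.869], [0.0, 0.094, 0.996, 1017.026], [0.0, 0.0, 0.0, 1.0]]
45.473059600348265 0.05918583063672472 278.75841159344577 207.90200921862655 [[0.719, -0.405, 0.565, 1296.95], [0.695, 0.442, -0.567, -715.024], [-0.02, 0.8, 0.599, 842.579], [0.0, 0.0, 0.0, 1.0]]
```

View pics/top0.png

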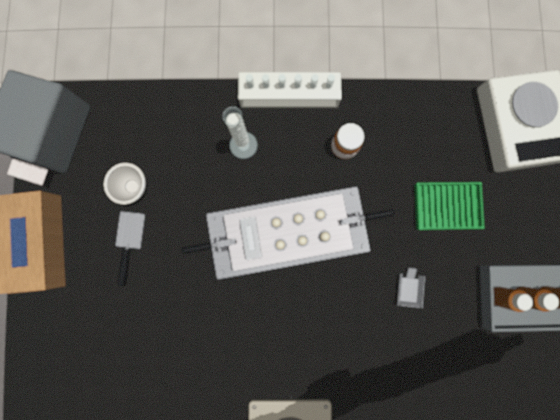

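View pics/scene0.png

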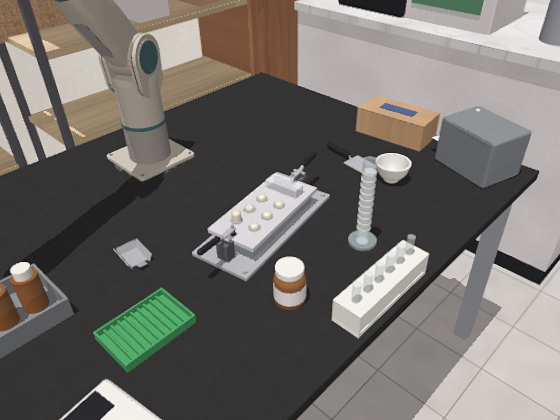

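The top view shows the plate around (288,232), with capsules at about (276,223), (298,218), (320,214), (280,244), (303,240) and (325,236). The tamping block is at (250,238). In the scene view the capsule at (236,216), at the clamp_right end on the robot side, looks tallest. I'll measure all six.

Run:
```python
from h import *
t=get_image("top"); c=get_image("scene")
def caps(d,box,name):
    im=d["img"]; hsv=cv2.cvtColor(im,cv2.COLOR_RGB2HSV).astype(int)
    x0,y0,x1,y1=box; m=np.zeros(im.shape[:2],np.uint8)
    sub=(hsv[...,1]>35)&(hsv[...,0]>10)&(hsv[...,0]<45)&(hsv[...,2]>110)
    m[y0:y1,x0:x1]=sub[y0:y1,x0:x1]
    n,l,st,ce=cv2.connectedComponentsWithStats(m)
    out=[]
    for i in range(1,n):
        if st[i,4]<15: continue
        ys,xs=np.where(l==i); p=depthpts(d,np.c_[xs,ys])
        p=p[np.isfinite(p).all(1)]
        print(name,np.round(ce[i],1),st[i].tolist(),"depth z max/med",np.round([np.percentile(p[:,2],95),np.median(p[:,2])],1),"xy",np.round(np.median(p,0)[:2],1),"plane z72",np.round(onplane(d,ce[i],70)[0,:2],1),"z88",np.round(onplane(d,ce[i],86)[0,:2],1))
caps(t,(265,200,340,258),"top"); caps(c,(220,180,300,245),"scene")
save(c,"scene_crop.png",(190,150,340,270),5)
```

```text
top [321.9 235.9] [320, 233, 5, 7, 19] depth z max/med [181.7  86.1] xy [515.3 -76.5] plane z72 [515.8 -77.9] z88 [515.4 -76.3]
```

View pics/scene_crop.png

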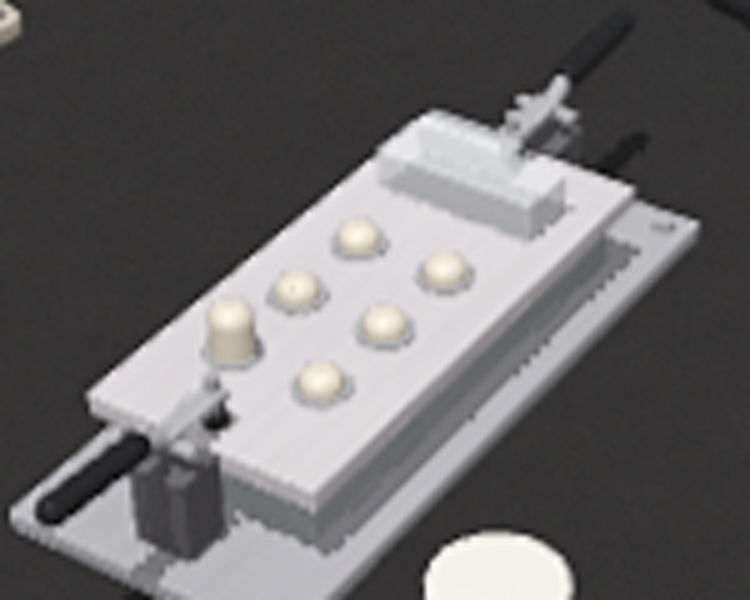

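The proud capsule is clearly the one at crop pixel (232,330). That is the x=-27.5, y=-85 well, near the clamp_right foot. Next I'll refine its position with a two-view ray crossing and work out the approach.

```bash
cat >> h.py <<'E'
from scipy.spatial.transform import Rotation as Ro
def caps(d,box,thr=12):
    lab=cv2.cvtColor(d["img"],cv2.COLOR_RGB2LAB).astype(int); x0,y0,x1,y1=box
    b=lab[...,2]-128; m=np.zeros(b.shape,np.uint8); m[y0:y1,x0:x1]=((b>thr)&(lab[...,0]>90))[y0:y1,x0:x1]
    n,l,st,ce=cv2.connectedComponentsWithStats(m); return [(ce[i],st[i]) for i in range(1,n) if st[i,4]>=15]
def toolR(): return Ro.from_euler("xyz",read_state()["tool_rot"])
def totool(v): return np.round(toolR().inv().apply(v),1)
E
python3 - <<'E'
from h import *
t=get_image("top"); c=get_image("scene")
for d,b,n in((t,(265,200,340,258),"top"),(c,(220,180,300,245),"scene")):
    for thr in (6,):
        for ce,s in caps(d,b,thr):
            print(n,np.round(ce,1),s.tolist(),"z70",np.round(onplane(d,ce,70)[0,:2],1),"z86",np.round(onplane(d,ce,86)[0,:2],1))
# depth map heights near proud cap in top
u,v=np.meshgrid(range(318,333),range(228,244)); p=depthpts(t,np.c_[u.ravel(),v.ravel()]); h=p[(p[:,2]>78)&(p[:,2]<100)]
print("top depth high pts",len(h),np.round(h.mean(0),1),h[:,2].max())
print(np.round(toolR().as_matrix(),3).tolist())
E
```

```text
top [319.9 214.2] [316, 210, 9, 9, 62] z70 [568.7 -73.6] z86 [567.5 -72. ]
top [298.  218.2] [294, 214, 9, 9, 65] z70 [559.1 -20. ] z86 [558.  -19.3]
top [276.  222.1] [272, 218, 9, 9, 64] z70 [549.6  33.8] z86 [548.6  33.5]
top [324.5 236.2] [320, 232, 10, 9, 69] z70 [515.2 -84.4] z86 [514.9 -82.6]
top [302.  240.3] [298, 236, 9, 9, 63] z70 [505.3 -29.6] z86 [505.1 -28.7]
top [279.9 244.4] [276, 240, 9, 9, 60] z70 [495.4  24.2] z86 [495.4  24.1]
scene [261.5 196.8] [258, 194, 8, 6, 39] z70 [500.1  20.9] z86 [516.6   5.7]
scene [278.6 203.6] [275, 201, 8, 6, 43] z70 [554.6  29.6] z86 [570.   14.1]
scene [249.  207.6] [245, 205, 9, 6, 44] z70 [510.5 -34.6] z86 [526.7 -48.7]
scene [235.9 215.8] [232, 210, 9, 12, 96] z70 [511.3 -80.6] z86 [527.6 -93.8]
scene [266.5 214.3] [263, 211, 8, 7, 46] z70 [564.1 -24.2] z86 [579.3 -38.5]
scene [253.8 225.8] [250, 223, 9, 7, 52] z70 [574. -78.] z86 [589.  -91.2]
top depth high pts 77 [514.3 -82.4  87. ] 93.00355775474304
[[-0.0, 0.35, -0.937], [0.001, -0.937, -0.35], [-1.0, -0.001, -0.0]]
```

All six capsules measure on the given grid, with 54–55 mm spacing. The proud one is near (515, -83), top z about 87–91. I'll make the approach at the present height while shutting the gripper.

jog_arm --series '[[[0,0,0],[0,-20,-23],1],[[0,0,0],[0,-33,-38],1],[[0,0,0],[0,-33,-38],1],[[0,0,0],[0,-33,-38],1],[[0,0,0],[0,-33,-38],1],[[0,0,0],[0,-33,-38],1],[[0,0,0],[0,-33,-38],1],[[0,0,0],[0,-33,-38],1]]'

```text
clock: 1.3
eef_pos: [411.2, -271.1, 256.5]
tool_rot: [2.338, 1.57, -0.446]
force: [0.7, -0.1, 0.3]
width: -0.3
```

Run:
```python
from h import *
s=read_state(); print({k:np.round(s[k],3) for k in ("clock","eef_pos","tool_rot","force","width")})
print(totool(np.array([515,-83,s["eef_pos"][2]])-s["eef_pos"]))
```

```text
{'clock': np.float64(1.3), 'eef_pos': array([ 411.232, -271.117,  256.545]), 'tool_rot': array([ 2.338,  1.57 , -0.446]), 'force': array([ 0.675, -0.15 ,  0.283]), 'width': np.float64(-0.307)}
[   0.  -139.9 -163.1]
```

jog_arm --series '[[[0,0,0],[0,-32,-37],1],[[0,0,0],[0,-32,-37],1],[[0,0,0],[10,-32,-37],1],[[0,0,0],[20,-29,-34],1],[[0,0,0],[20,-15,-18],1],[[0,0,0],[0,0,0],1],[[0,0,0],[0,0,0],1]]'

```text
clock: 2.17
eef_pos: [513.8, -85.7, 206.8]
tool_rot: [1.195, 1.57, -1.59]
force: [-0.8, -0.9, -0.4]
width: 0.4
```

Run:
```python
from h import *
s=read_state(); print({k:np.round(s[k],3) for k in ("clock","eef_pos","tool_rot","force","width")})
d=get_image("wrist"); save(d,"w1.png"); print(np.round(d["cam_to_world"],3).tolist(),d["fovy"],d["k1"])
for ce,st in caps(d,(0,0,560,420),8):
    if st[4]>150: print(np.round(ce,1),st.tolist(),"z72",np.round(onplane(d,ce,70)[0,:2],1),"z88",np.round(onplane(d,ce,88)[0,:2],1))
```

```text
{'clock': np.float64(2.175), 'eef_pos': array([513.802, -85.658, 206.768]), 'tool_rot': array([ 1.195,  1.57 , -1.59 ]), 'force': array([-0.788, -0.882, -0.405]), 'width': np.float64(0.406)}
[[0.349, 0.904, 0.247, 576.623], [-0.937, 0.336, 0.092, -61.748], [0.001, -0.263, 0.965, 324.254], [0.0, 0.0, 0.0, 1.0]] 65.63485520308569 0.0181417236638037
[139.8 106.7] [125, 93, 31, 30, 631] z72 [551.7  33.3] z88 [553.5  26.6]
[212.1 121.4] [198, 107, 30, 30, 591] z72 [560.5 -20. ] z88 [561.6 -22.9]
[282.2 134.2] [269, 120, 28, 29, 513] z72 [570.1 -72.8] z88 [570.6 -72. ]
[134.7 178.2] [122, 165, 28, 27, 547] z72 [498.1  23.9] z88 [503.6  17.8]
[203.4 190.2] [191, 177, 27, 27, 510] z72 [507.7 -29.4] z88 [512.6 -31.7]
[542.  239.1] [513, 183, 47, 93, 1321] z72 [ 565.3 -302.5] z88 [ 566.1 -285.4]
[270.2 206.6] [257, 190, 27, 32, 630] z72 [513.6 -83.9] z88 [518.  -82.4]
```

View pics/w1.png

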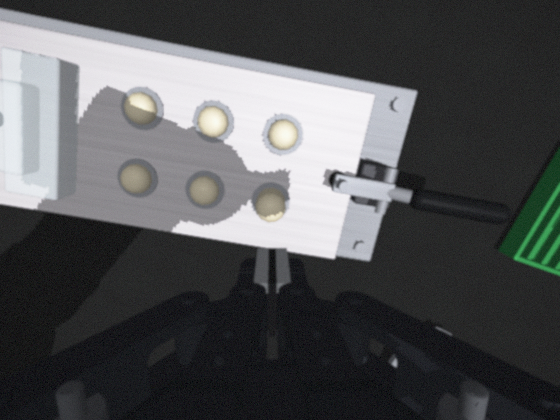

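The wrist view shows the proud capsule at (270,206) and the shut fingertips at (272,250), just in front of it. The grid from the home neighbours puts its axis at (517,-82.5), and the top view gives (515,-83.5). I'm aiming at (516,-83). That means a small centring shift, then down to just above the crown.

jog_arm --series '[[[0,0,0],[20,-2,-3],1],[[0,0,0],[30,0,0],1],[[0,0,0],[20,0,0],1],[[0,0,0],[10,0,0],1],[[0,0,0],[0,0,0],1],[[0,0,0],[0,0,0],1]]'

```text
clock: 2.98
eef_pos: [516.8, -81.9, 127.2]
tool_rot: [2.588, 1.569, -0.197]
force: [-0.8, -0.2, 1.1]
width: 0.0
```

Run:
```python
from h import *
c=get_image("scene"); save(c,"s2.png",(190,150,300,250),6)
d=get_image("wrist"); 
im=np.hstack([cv2.resize(c["img"][160:250,190:290],(400,360)),cv2.resize(d["img"][100:340,140:400],(390,360))])
cv2.imwrite("pics/both2.png",im[:,:,::-1])
s=read_state(); print({k:np.round(s[k],3) for k in ("clock","eef_pos","force","width")}); print(np.round(toolR().as_matrix(),3).tolist())
```

```text
{'clock': np.float64(3.075), 'eef_pos': array([516.81 , -81.604, 127.21 ]), 'force': array([ 0.527, -0.591, -0.043]), 'width': np.float64(-0.042)}
[[0.002, 0.35, -0.937], [-0.0, -0.937, -0.35], [-1.0, 0.001, -0.002]]
```

View pics/both2.png

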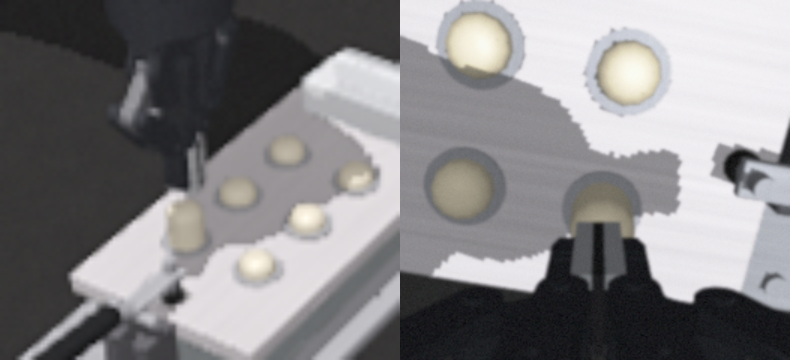

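The left half (scene) shows the fingertips right above the proud capsule, and the right half (wrist) shows the pads centred on it at (600,235). I'll lower slowly now, pressing most of the way down.

jog_arm --series '[[[0,0,0],[6,0,0],1],[[0,0,0],[4,0,0],1],[[0,0,0],[3,0,0],1],[[0,0,0],[2,0,0],1],[[0,0,0],[2,0,0],1],[[0,0,0],[2,0,0],1],[[0,0,0],[0,0,0],1]]'

```text
clock: 3.95
eef_pos: [516.1, -81.3, 107.1]
tool_rot: [-0.65, 1.57, 2.85]
force: [-1.6, -0.0, 1.6]
width: -0.4
```

jog_arm --series '[[[0,0,0],[2,0,0],1],[[0,0,0],[2,0,0],1],[[0,0,0],[2,0,0],1],[[0,0,0],[0,0,0],1]]'

```text
clock: 4.45
eef_pos: [516.1, -81.4, 101.0]
tool_rot: [-0.457, 1.57, 3.042]
force: [-1.1, 0.5, 0.4]
width: 0.1
```

jog_arm --series '[[[0,0,0],[1,0,0],1],[[0,0,0],[1,0,0],1]]'

```text
clock: 4.7
eef_pos: [516.2, -81.4, 99.3]
tool_rot: [2.447, 1.571, -0.337]
force: [-2.0, -0.2, 4.5]
width: -0.2
```

Run:
```python
from h import *
c=get_image("scene"); d=get_image("wrist")
im=np.hstack([cv2.resize(c["img"][170:240,200:280],(400,350)),cv2.resize(d["img"][100:340,140:400],(380,350))])
cv2.imwrite("pics/both3.png",im[:,:,::-1])
s=read_state(); print({k:np.round(s[k],3) for k in ("clock","eef_pos","force","tau")})
```

```text
{'clock': np.float64(4.8), 'eef_pos': array([516.22 , -81.377,  99.246]), 'force': array([-1.725,  0.78 ,  2.756]), 'tau': array([ 1.2500e-01, -4.9016e+01,  8.0500e-01, -1.0564e+01,  5.7000e-02,
       -4.7000e-01,  3.0000e-03])}
```

View pics/both3.png

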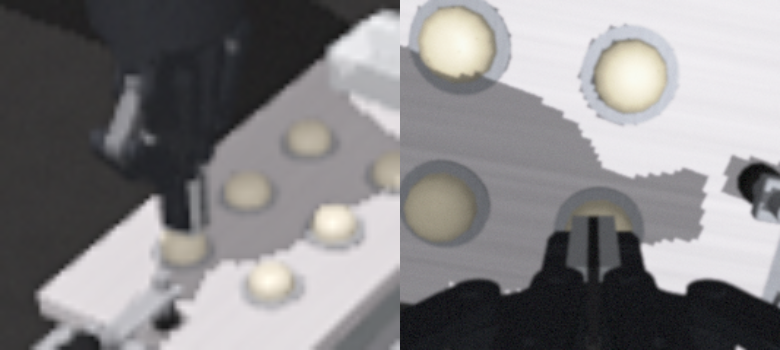

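The fingertips, at (185,225) in the left half, sit on the capsule, which is nearly home. The force is consistent with sliding, about 4 N. I'll go on in 1 mm steps.

jog_arm --series '[[[0,0,0],[1,0,0],1],[[0,0,0],[1,0,0],1]]'

```text
clock: 5.05
eef_pos: [516.3, -81.4, 97.3]
tool_rot: [2.737, 1.571, -0.046]
force: [-2.2, 0.4, 3.5]
width: 0.1
```

jog_arm --series '[[[0,0,0],[1,0,0],1],[[0,0,0],[0,0,0],1]]'

```text
clock: 5.3
eef_pos: [516.3, -81.4, 96.4]
tool_rot: [2.433, 1.571, -0.351]
force: [-1.6, 1.0, 5.2]
width: 0.4
```

jog_arm --series '[[[0,0,0],[1,0,0],1],[[0,0,0],[0,0,0],1]]'

```text
clock: 5.55
eef_pos: [516.2, -81.4, 95.5]
tool_rot: [-3.128, 1.571, 0.371]
force: [-2.4, 0.5, 5.8]
width: -0.1
```

jog_arm --series '[[[0,0,0],[1,0,0],1],[[0,0,0],[0,0,0],1]]'

```text
clock: 5.8
eef_pos: [516.2, -81.4, 94.6]
tool_rot: [2.564, 1.571, -0.219]
force: [-2.2, 1.3, 8.3]
width: 0.0
```

jog_arm --series '[[[0,0,0],[1,0,0],1],[[0,0,0],[0,0,0],1],[[0,0,0],[0,0,0],1]]'

```text
clock: 6.18
eef_pos: [516.2, -81.4, 93.8]
tool_rot: [2.551, 1.571, -0.233]
force: [-2.3, 0.2, 8.9]
width: -0.1
```

Run:
```python
from h import *
s=read_state(); print({k:np.round(s[k],3) for k in ("clock","eef_pos","force")})
```

```text
{'clock': np.float64(6.175), 'eef_pos': array([516.226, -81.43 ,  93.789]), 'force': array([-2.314,  0.154,  8.937])}
```

The force climbs about 1.5 N per mm, up to 8.9 N. That matches the sprung floor, so the capsule is home. Now withdrawing straight up.

jog_arm --series '[[[0,0,0],[-2,0,0],1],[[0,0,0],[-3,0,0],1],[[0,0,0],[-10,0,0],1],[[0,0,0],[-30,0,0],1],[[0,0,0],[-40,0,0],1],[[0,0,0],[-40,0,0],1],[[0,0,0],[-30,20,30],1],[[0,0,0],[0,20,30],1]]'

```text
clock: 7.18
eef_pos: [475.5, -140.8, 251.1]
tool_rot: [2.529, 1.564, -0.254]
force: [-0.6, -0.2, -0.3]
width: -0.3
```

jog_arm --series '[[[0,0,0],[0,30,35],1],[[0,0,0],[0,30,35],1],[[0,0,0],[0,20,25],1],[[0,0,0],[0,0,0],1],[[0,0,0],[0,0,0],1]]'

```text
clock: 7.8
eef_pos: [413.6, -247.6, 248.6]
tool_rot: [2.994, 1.57, 0.211]
force: [-0.1, 0.4, -0.4]
width: -0.2
```

Run:
```python
from h import *
s=read_state(); print({k:np.round(s[k],3) for k in ("clock","eef_pos","force","qd")})
c=get_image("scene"); save(c,"s4.png",(190,150,340,270),5)
for ce,st in caps(c,(220,180,300,245),6): print(np.round(ce,1),st.tolist())
t=get_image("top")
for ce,st in caps(t,(265,200,340,258),6): print("top",np.round(ce,1),st.tolist(),np.round(onplane(t,ce,70)[0,:2],1))
```

```text
{'clock': np.float64(7.8), 'eef_pos': array([ 413.625, -247.61 ,  248.556]), 'force': array([-0.133,  0.404, -0.383]), 'qd': array([-0.017,  0.003, -0.011,  0.001,  0.   ,  0.   ,  0.002])}
[261.4 196.8] [258, 194, 8, 6, 40]
[278.6 203.6] [275, 201, 8, 6, 43]
[249.  207.5] [245, 205, 9, 6, 45]
[266.5 214.3] [263, 211, 8, 7, 47]
[236.2 218.4] [232, 215, 9, 7, 50]
[253.9 225.9] [250, 223, 9, 7, 51]
top [319.9 214.1] [316, 210, 9, 9, 62] [569.  -73.5]
top [298.  218.2] [294, 214, 9, 9, 63] [559.  -19.9]
top [275.9 222.2] [272, 218, 9, 9, 63] [549.4  33.9]
top [324.1 236.3] [320, 232, 9, 9, 62] [514.9 -83.4]
top [302.  240.2] [298, 236, 9, 9, 64] [505.4 -29.6]
top [279.9 244.3] [276, 240, 9, 9, 63] [495.7  24.1]
```

View pics/s4.png

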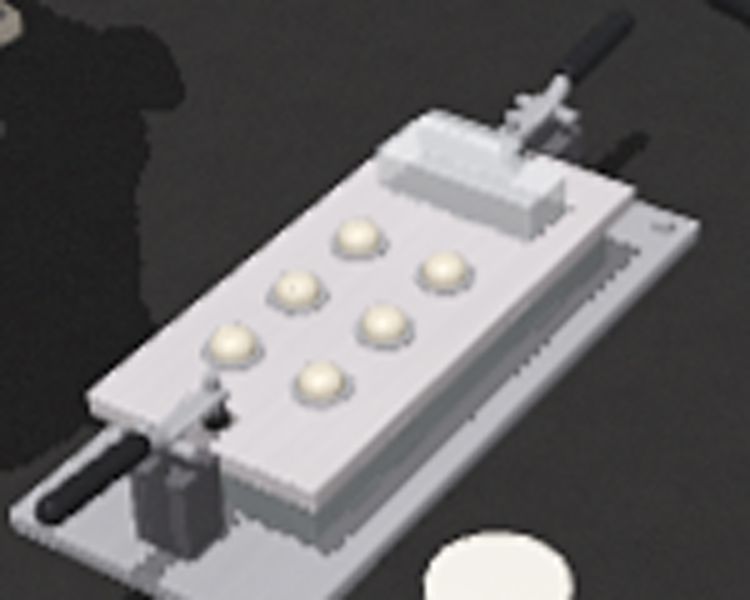

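All six capsules now look alike. The pressed one, at crop (232,345), is 7 px tall like its neighbours, down from 12 px. The tamping block and clamps are unmoved, so I'm handing in.

```bash
python3 -c "
from cell import *
print(finish_job())"
```

```text
the job is handed in; nothing more can be done
None
```

The proud capsule is now fully home, and I handed the job in at about 8 s on the robot's clock. It was in the well at x = -27.5, y = -85 mm of the plate, around world (516, -83). I pressed it straight down with the shut fingertips, then withdrew straight up and away.

- **Pressing force:** it rose from about 4 N while sliding to 8.9 N, at about 1.5 N per mm near the end. That matches the sprung floor beneath a seated capsule. The highest reading was 8.9 N, well under the 30 N crush limit.
- **Level with the others:** in the scene view the capsule is now 7 px tall, the same as its neighbours, where it was 12 px before. In both views the other five are where they were to within about 0.3 mm.
- **Everything else:** the tamping block and both clamps look unmoved in the last scene view. I didn't re-measure the loose items on the worktop, but no move went near them. The tool force was about zero after withdrawing.

No check failed. The views disagreed by about 2 mm on the capsule's position, which did not affect the press. One or two low force readings mid-press (about 0.4–1.6 N) were taken while the arm was paused.

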